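Rock the stage plates and nest the warped one

TASK

One of the three stage plates on the granite surface plate is warped, though it looks and stands like the others. Find it by feel, pressing gently on the plates' free corners (the corner without fence): hold the corner that rocks down against the granite for a moment, then lift that plate by its knob and seat it gently in the grey lapping nest, its free corner on the raised rest, so that it sits level and fully home. Leave the two sound plates, the objective and the loupe standing where they are.

Things in the scene. Friction and masses are not known exactly. Their poses are not given: they have to be found in the camera images.
- surface_plate_top (a point): Centre of the top face of the dark granite surface plate, a fixed slab 240 x 290 mm (its x, y), 50 mm high. z up.
- surface_plate: The same granite surface plate; origin at the centre of its underside, on the desk.
- nest: Grey lapping nest, fixed on the desk left of the surface plate: base 130 x 110 mm (its x, y), 10 mm thick, with a dark steel rim standing 9 mm above its floor round a recess of 98 x 78 mm, so that a stage plate laid in it along its axes has 4 mm of room on each side. Origin at the centre of its underside.
- nest_floor (a point): Centre of the floor of the nest's recess, 10 mm above the desk; axes as the nest's. At (-40, -30) mm stands a round steel rest 14 mm across, 4 mm high, that carries the raised pad of a warped plate's free corner: with its x, y axes along the nest's (not half a turn round) the warped plate sits level, origin on the floor; a sound plate would sit tilted 0.05 rad or more.
- plate_1: One of three look-alike aluminium stage plates in a row on the granite, in any order: 90 x 70 mm (its x, y), 8 mm thick, on four corner pads (8 mm across, at +-40, +-30 mm); top face 13.5 mm above its origin, which is the centre of its footprint. A steel fence 10 mm wide, 6 mm high runs along its +x and +y edges. 0.2 to 0.4 kg. The -x, -y corner has no fence: its free corner.
- plate_1_knob (a point): Grip point in plate_1's upright black lifting knob (18 mm across), 30 mm above the plate's top face and 12 mm below the knob's top, (6, 5) mm in x, y from the plate's origin; axes as the plate's. Fingertips may reach 20 mm lower and still clear plate and fence.
- plate_1_corner (a point): Place to press on plate_1: top face at its free corner, (-31, -22) mm from its origin; axes as the plate's. Sound plate: hard at once. Warped plate: stands level too, on three pads, but here it sinks 3 mm (tips 0.08 rad) under 1 to 3 N until the fourth pad meets the granite, then is hard; it tips back when let go.
- plate_2: One of three look-alike aluminium stage plates in a row on the granite, in any order: 90 x 70 mm (its x, y), 8 mm thick, on four corner pads (8 mm across, at +-40, +-30 mm); top face 13.5 mm above its origin, which is the centre of its footprint. A steel fence 10 mm wide, 6 mm high runs along its +x and +y edges. 0.2 to 0.4 kg. The -x, -y corner has no fence: its free corner.
- plate_2_knob (a point): Grip point in plate_2's upright black lifting knob (18 mm across), 30 mm above the plate's top face and 12 mm below the knob's top, (6, 5) mm in x, y from the plate's origin; axes as the plate's. Fingertips may reach 20 mm lower and still clear plate and fence.
- plate_2_corner (a point): Place to press on plate_2: top face at its free corner, (-31, -22) mm from its origin; axes as the plate's. Sound plate: hard at once. Warped plate: stands level too, on three pads, but here it sinks 3 mm (tips 0.08 rad) under 1 to 3 N until the fourth pad meets the granite, then is hard; it tips back when let go.
- plate_3: One of three look-alike aluminium stage plates in a row on the granite, in any order: 90 x 70 mm (its x, y), 8 mm thick, on four corner pads (8 mm across, at +-40, +-30 mm); top face 13.5 mm above its origin, which is the centre of its footprint. A steel fence 10 mm wide, 6 mm high runs along its +x and +y edges. 0.2 to 0.4 kg. The -x, -y corner has no fence: its free corner.
- plate_3_knob (a point): Grip point in plate_3's upright black lifting knob (18 mm across), 30 mm above the plate's top face and 12 mm below the knob's top, (6, 5) mm in x, y from the plate's origin; axes as the plate's. Fingertips may reach 20 mm lower and still clear plate and fence.
- plate_3_corner (a point): Place to press on plate_3: top face at its free corner, (-31, -22) mm from its origin; axes as the plate's. Sound plate: hard at once. Warped plate: stands level too, on three pads, but here it sinks 3 mm (tips 0.08 rad) under 1 to 3 N until the fourth pad meets the granite, then is hard; it tips back when let go.
- objective_mid (a point): Middle of a spare objective, 26 mm across and 41 mm tall, standing loose near the back edge of the surface plate.
- stand_loupe_mid (a point): Middle of a black stand loupe, 40 mm across and 36 mm tall, standing loose near the back edge of the surface plate.
Mind the look-alikes: they are no part of the job. Leave any blue look-alike of the plate_3 alone.

How it is judged:
By the outcome, as a careful person would: the job done as asked, in the order asked, and still so for the second after the job is handed in, with the robot touching nothing.
It also fails if it takes over 64 s, if anything falls off the work surface, if the arm or the gripper's body presses on something with over 40 N, if the wrist force passes 120 N, or if a joint passes its speed limit or range.

ROBOT

A 6-joint arm with a two-finger parallel gripper is mounted at the origin on a cart in front of the work surface, level with it; the furniture and walls round the work are solid. World frame = base frame: x ahead of the robot, y to its left, z up, the work surface at z = 0. Lengths are in m, angles in rad, forces in N, time in s.
With the tool pointing down it reaches from about 0.375 to 0.9 m from the base axis. Payload 3.1 kg.
Tool frame: the origin (TCP) lies on the centre line of the jaws, within the pads' length; the fingertips stand 8 mm ahead of it and the grasp point (between the pads) lies 11 mm behind it; z points along the fingers, y is the line along which they close (so a half turn about z gives the same grasp; the last joint's range is limited). The gripper opens to 87 mm and grips with 3 to 60 N. Pads are 19 mm wide; open, the fingers measure 117 mm over their backs; the gripper's body (75 mm by 190 mm) begins 51 mm behind the grasp point.
Start: joints at [-1.397, 0.527, 1.433, -0, 1.181, -0.178], TCP at [0.216, -0.586, 0.231] pointing down, gripper open.
Joint ranges: [-3.08, 3.08], [-0.75, 2.2], [0.22, 2.44], [-1.43, 4.57], [0, 2.65], [-2.85, 2.85]. Speed limits (rad/s): [2.79, 2.79, 3.14, 3.14, 3.14, 3.14].

INTERFACE

Orientations are given as a unit quaternion [x, y, z, w].
In Python, from rig import robot gives the robot as it stands. The module is installed in compiled form; this text tells all that it offers.
- The arm moves only by the tool send_rows, never from a script. Its argument "increments" is one flat list of numbers, 7 for each row, row after row: the turn, a rotation vector about the world's x, y, z in rad, then the shift along the world's x, y, z in cm, then the opening, from 0 (shut) to 1 (fully open). A call has 1 to 20 rows; each row shifts and turns the commanded pose from where the row before left it; what a row does not reach is not made up. A row lasts 1/12 s, in which the tool goes at most 41.7 mm and 7.16 degrees, less where a joint would pass 70% of its speed; a pose out of reach is approached as far as the arm can. A call is refused whole if a number of a shift passes 4.17 or a number of a turn 0.125, either way. A call with a gripper value outside its range is refused whole. The fingers move at their own pace and stop on an object; "newtons" is the grip in N (left out, the last holds). Time passes only in rows, so rows that do not move let the fingers close. It gives the time, the measured TCP pose, the force, the opening and the grip force at its end, in the units of the state.
- robot.get_obs(): the state, without advancing time (a new reading comes with each control period).
- robot.camera(name): name is "scene" or "top" or "wrist"; returns a dict with "image" (480x640x3 uint8, red, green, blue), "range_z" (480x640 float32, m along the optical axis (not along the pixel's ray), 0 where there is no reading), "fx", "fy", "cx", "cy" (pixels), "R" (3x3) and "t" (3): a world point X has camera coordinates R X + t. Camera axes: x right, y down, z forward; pixel columns grow to the right and rows downward; lengths in m; the calibration is good to about 2 mm. The wrist camera is an equidistant fisheye: a pixel r from the principal point sees the ray r / f radians off the axis. A picture is of the moment at which its call begins.
- robot.hand_in(): hands the job in; it is judged then, once.
The state is a dict: "time": time; "q": joint angles; "joint_velocities": joint speeds; "joint_torque": joint torques, N m; "position": TCP position; "tool_rot": TCP orientation; "ft_force": force on the tool from outside, world axes, zero at the start; "moment": the same for the moment, N m; "grip_width": finger opening in m; "grip_force": force on a finger pad.
Only numpy, scipy, OpenCV 4.12 (cv2) and the standard library are available. Lean on these libraries where they do the work, as an engineer would, in place of code of your own. Each camera call takes 0.05 s, during which the arm holds its last target. There are 200 camera calls.

## Working session

There is one attempt and no reset: what is moved stays moved. The work goes in short steps, Python scripts to look and compute and a tool call to move; the robot and the scene stay as the last step left them, time stands still between calls to the robot, and variables do not carry over. Pictures are saved under pics/ and viewed, at most 10 in all, crops included, and the job is handed in when it is done.

Besides the shell and the picture viewer there is one more tool, called after "Emit:" as name(argument=value, ...) on one line, values as JSON. send_rows: Moves the arm, as the interface text tells. Its arguments: {"type":"object","properties":{"increments":{"type":"array"},"newtons":{"type":"number"}},"required":["increments"]}

```bash
mkdir -p pics; cat > h.py <<'E'
from rig import robot
import numpy as np, cv2
def snap(n,f):
    c=robot.camera(n); cv2.imwrite('pics/'+f,c['image'][...,::-1]); np.savez('pics/'+f[:-4],**c); return c
def cloud(c):
    z=c['range_z']; v,u=np.mgrid[:480,:640]
    P=np.stack([(u-c['cx'])/c['fx']*z,(v-c['cy'])/c['fy']*z,z],-1)
    return (P-c['t'])@c['R']
E
python3 - <<'E'
from h import *
snap('top','top1.png');snap('scene','sc1.png')
o=robot.get_obs();print(o['time'],o['position'],o['tool_rot'],o['ft_force'])
E
```

```text
0.1 [ 0.21585909 -0.58588514  0.22968407] [ 9.84486505e-01  1.75457782e-01  1.53261014e-06 -9.42359550e-04] [-1.1328701   0.71741347  0.51404943]
```

View pics/top1.png

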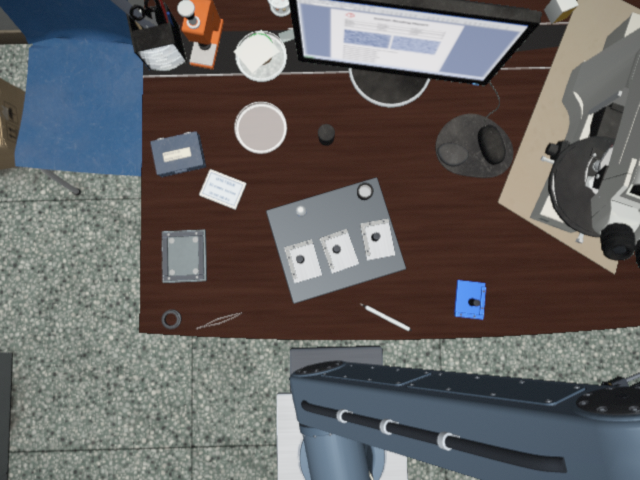

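View pics/sc1.png

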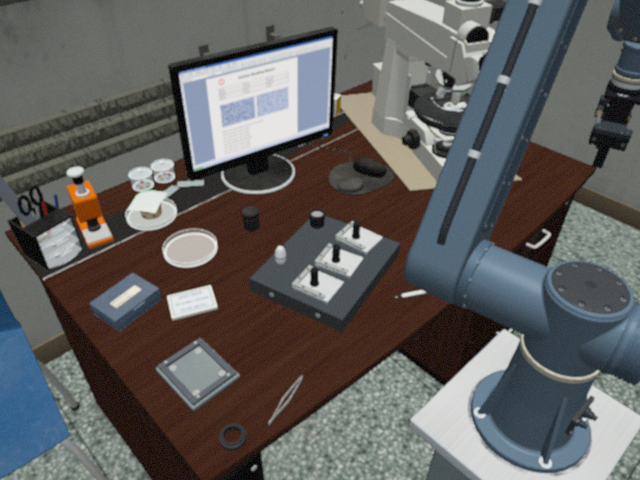

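The top view shows the plates at about (302,261), (340,251) and (377,239), and the nest at (184,256). The blue look-alike is at (470,300). Next I'll zoom in and measure.

```bash
python3 - <<'E'
from h import *
c=dict(np.load('pics/top1.npz')); P=cloud(c)
im=c['image'][...,::-1]
a=cv2.resize(im[170:310,260:420],None,fx=5,fy=5,interpolation=cv2.INTER_CUBIC)[:600]
cv2.imwrite('pics/crop1.png',cv2.resize(im[175:305,260:415],(716,600),interpolation=cv2.INTER_CUBIC))
print(c['fx'],c['R'],c['t'])
for u,v in [(184,256),(302,266),(340,256),(377,245),(270,212),(376,182),(403,268),(297,299)]: print(u,v,P[v,u].round(4))
z=P[...,2]
# plate tops: height ~0.0635
m=((z>.058)&(z<.071)).astype(np.uint8);m[:, :260]=0;m[:,415:]=0;m[:170]=0;m[310:]=0
n,l,s,ce=cv2.connectedComponentsWithStats(m)
for i in range(1,n):
  if s[i,4]>200:
    q=P[l==i]; r=cv2.minAreaRect((q[:,:2]*1000).astype(np.float32)); print(s[i],r,np.median(q[:,2]))
# knobs
m=((z>.09)&(z<.13)).astype(np.uint8);m[:, :260]=0;m[:,415:]=0;m[:170]=0;m[310:]=0
n,l,s,ce=cv2.connectedComponentsWithStats(m)
for i in range(1,n): print('k',s[i],P[l==i].mean(0).round(4),P[l==i][:,2].max())
m=((z>.005)&(z<.03)).astype(np.uint8);m[:,:150]=0;m[:,220:]=0;m[:215]=0;m[300:]=0
n,l,s,ce=cv2.connectedComponentsWithStats(m)
for i in range(1,n):
  if s[i,4]>200:
    q=P[l==i]; print('nest',s[i],cv2.minAreaRect((q[:,:2]*1000).astype(np.float32)))
m=((z>.04)&(z<.058)).astype(np.uint8);m[:, :240]=0;m[:,430:]=0;m[:170]=0;m[310:]=0
q=P[m>0];print('slab',cv2.minAreaRect((q[:,:2]*1000).astype(np.float32)))
cv2.imwrite('pics/nest.png',cv2.resize(im[220:295,150:220],(560,600),interpolation=cv2.INTER_CUBIC))
E
```

```text
486.1220719337707 [[-0.02546356 -0.99965434  0.00654328]
 [-0.99511015  0.02472188 -0.09562753]
 [ 0.09543271 -0.0089463  -0.99539568]] [0.02733204 0.5462201  1.19707595]
184 256 [0.4986 0.3859 0.0087]
302 266 [0.4642 0.0846 0.0635]
340 256 [ 0.4861 -0.0081  0.0637]
377 245 [ 0.5109 -0.0994  0.059 ]
270 212 [0.5995 0.1614 0.0532]
376 182 [ 0.6687 -0.1032  0.051 ]
403 268 [ 0.4534 -0.1617  0.0526]
297 299 [0.3845 0.0994 0.0443]
[360 218  35  42 949] ((526.1312255859375, -100.04530334472656), (90.23594665527344, 70.2017593383789), 9.090930938720703) 0.06400076637518821
[320 229  39  44 960] ((500.0357666015625, -6.148277282714844), (89.93241882324219, 70.29893493652344), 18.12596321105957) 0.0640849291294078
[285 239  37  44 971] ((477.4515075683594, 82.24957275390625), (90.06319427490234, 70.0301284790039), 14.994382858276367) 0.06387493277363156
k [371 193   1   1   1] [ 0.6339 -0.0858  0.0929] 0.09287386644246647
k [297 207   7   5  21] [0.5999 0.0843 0.0918] 0.09605656635972364
k [373 232   8   8  50] [ 0.5305 -0.0937  0.1043] 0.10883930531716457
k [333 244   8   8  47] [0.5038 0.0009 0.105 ] 0.11189947004545168
k [296 255   8   7  44] [0.482  0.0881 0.1049] 0.11311897892653373
nest [ 162  229   45   53 2191] ((500.6885986328125, 386.7557067871094), (129.88592529296875, 111.13581848144531), 0.8312177658081055)
slab ((529.4432373046875, 1.396942138671875), (239.99034118652344, 290.3883361816406), 15.563796997070312)
```

View pics/crop1.png

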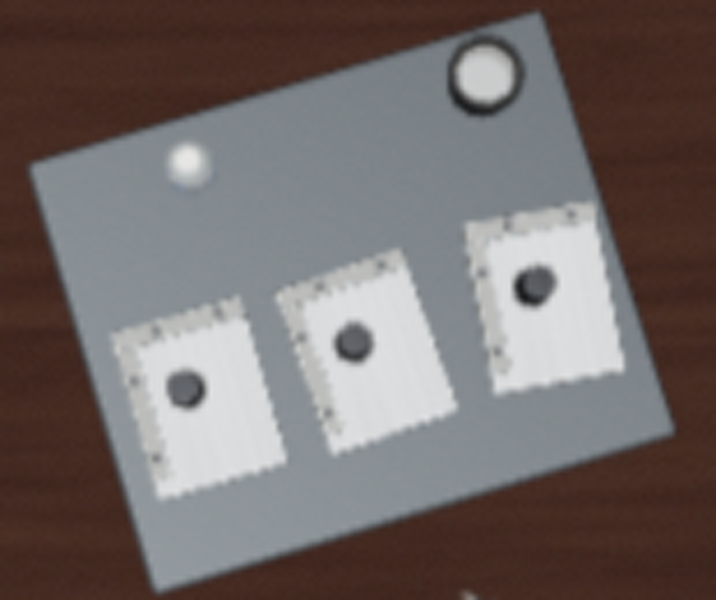

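View pics/nest.png

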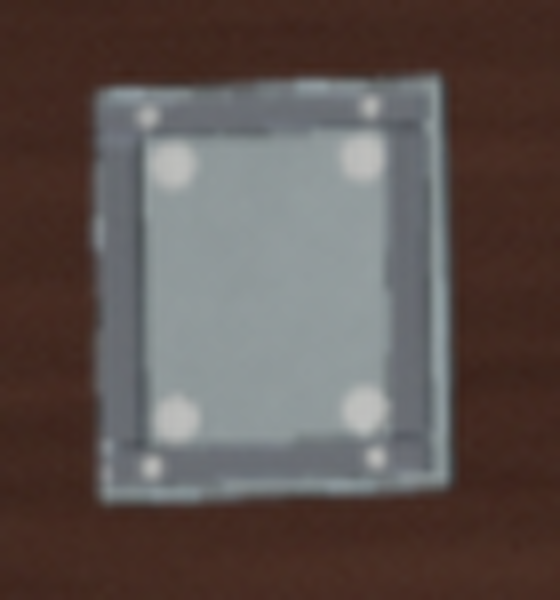

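The fences lie on the far and left sides of each plate, so the plate yaws are +9°, +18° and +15° and the free corners are at the lower right. The nest picture shows four discs. I'll find the raised one while making the first approach to the right-hand plate.

```bash
python3 - <<'E'
from h import *
c=dict(np.load('pics/top1.npz')); P=cloud(c)
for u,v in [(172,240.6),(195.4,239.8),(172,272.4),(195.5,271.3),(184,256),(178,256),(190,256)]:
    u,v=round(u),round(v); print(u,v,P[v-1:v+2,u-1:u+2].reshape(-1,3).mean(0).round(4))
print(np.round(P[236:277:1,168:200,2]*1000)[::2,::2].astype(int))
E
```

```text
172 241 [0.5375 0.416  0.0099]
195 240 [0.5386 0.3578 0.0096]
172 272 [0.4589 0.4152 0.0111]
196 271 [0.4598 0.3537 0.0153]
184 256 [0.4987 0.386  0.0082]
178 256 [0.499  0.4008 0.0095]
190 256 [0.4982 0.3705 0.0094]
[[18 17 14 18 21 13  9  8 11  8 10 12 12 10  7 17]
 [12 13  9 11 10  9 10  9  7 11 10  8 10  9 16 20]
 [11 12 10  9  8  9 12 13 11 12  5 10  8  9  8 17]
 [ 8 11  9  6 14  7  8 11 11  8  8 13 10 11 12 16]
 [12  7 12 11 11 10  5 13 10  8 12  9  9  8  5 17]
 [ 8 12 10 11 10  8 12  8  2 10  9  7  8  6  8 17]
 [ 8 14 10 10 11  8 10 10 10  6 10  6 12  7 11 15]
 [ 5 14 12 12 10  8  9  8  9 10  6  7 10 11 11 13]
 [ 9  9 10  9  7 10 12 10  7  8  8  8  9  8 12  7]
 [ 9  4  9 10  8 13 12 15  6 10  8  8 14  7 13  7]
 [13 10 10 11  9  9 13 11  9 10  3 10  8 10 10  6]
 [11 12 11 10 11 11 11  8  8  8  7  8 11 10 11 11]
 [ 9  7  6 14  7 10  8 11 10  7 12  6  6  9  9 11]
 [13 13 10  8  6 13  9  9  7 10  5  9  8  8 10 12]
 [ 8  5  8 10 12  6  7 11  8 11  9  9 13 10  9 12]
 [13  6 12 12 11 10  5 13  5 10 13 11 11  9 10 11]
 [ 8  8  7  8 12  7 11  8  7  5 14 11 10 12 14  9]
 [10 10 12  9 11 13  7  6  9 10 10 11 11 13 19 13]
 [ 8  9 12 11  9 10  7 16 11 11  5  7 11 16 14 12]
 [ 5  8 11  9 12  3  9  7  8 14 10  7 12  7 19 16]
 [19 18 16 16 21 19 18 19 19 17 23 24 17 21 17 20]]
```

Emit:
send_rows(increments=[0,0,-0.04,2.0,3.3,0,0,0,0,-0.04,2.0,3.3,0,0,0,0,0,2.0,3.3,0,0,0,0,0,2.0,3.3,0,0,0,0,0,2.0,3.3,0,0,0,0,0,2.0,3.3,0,0,0,0,0,2.0,3.3,0,0,0,0,0,2.0,3.3,0,0,0,0,0,2.0,3.3,0,0,0,0,0,2.0,3.3,0,0,0,0,0,2.0,3.3,-1,0,0,0,0,2.0,3.3,-2,0,0,0,0,2.0,3.3,-2,0,0,0,0,2.0,3.3,-2,0,0,0,0,0,0,0,0,0,0,0,0,0,0,0])

```text
time: 1.43
position: [0.4931, -0.1263, 0.1617]
tool_rot: [0.99, 0.138, -0.002, -0.001]
ft_force: [0.5, -0.3, 0.6]
grip_width: 0.0005
grip_force: 0.0
```

The raised rest is at the lower right of the nest, at (0.460, 0.354), so the nest's yaw is about 0.8°. Now I'll descend on the right-hand plate's corner.

Emit:
send_rows(increments=[0,0,0,0.6,0,-3,0,0,0,0,0,0,-3,0,0,0,0,0,0,-2,0,0,0,0,0,0,-0.4,0,0,0,0,0,0,0,0,0,0,0,0,0,0,0])

```text
time: 1.93
position: [0.4999, -0.1299, 0.0799]
tool_rot: [0.991, 0.135, 0.001, 0.0]
ft_force: [-0.2, -0.3, 0.2]
grip_width: 0.0005
grip_force: 0.0
```

Emit:
send_rows(increments=[0,0,0,0,0,-0.1,0,0,0,0,0,0,-0.1,0,0,0,0,0,0,-0.1,0,0,0,0,0,0,-0.1,0])

```text
time: 2.27
position: [0.5, -0.1288, 0.0758]
tool_rot: [0.991, 0.136, 0.001, 0.001]
ft_force: [-0.0, -0.0, 0.8]
grip_width: 0.0006
grip_force: 0.0
```

Emit:
send_rows(increments=[0,0,0,0,0,-0.05,0,0,0,0,0,0,-0.05,0,0,0,0,0,0,0,0])

```text
time: 2.52
position: [0.4995, -0.1285, 0.074]
tool_rot: [0.991, 0.136, -0.0, -0.0]
ft_force: [0.4, -1.1, -0.2]
grip_width: 0.0004
grip_force: 0.0
```

Emit:
send_rows(increments=[0,0,0,0,0,-0.05,0,0,0,0,0,0,-0.05,0,0,0,0,0,0,-0.05,0,0,0,0,0,0,0,0])

```text
time: 2.85
position: [0.4994, -0.1285, 0.0724]
tool_rot: [0.991, 0.136, -0.0, -0.0]
ft_force: [0.4, 0.4, -0.9]
grip_width: 0.0003
grip_force: 0.0
```

Emit:
send_rows(increments=[0,0,0,0,0,-0.05,0,0,0,0,0,0,0,0])

```text
time: 3.02
position: [0.4995, -0.1286, 0.072]
tool_rot: [0.991, 0.136, 0.0, -0.0]
ft_force: [-0.0, -0.1, 0.8]
grip_width: 0.0007
grip_force: 0.0
```

Emit:
send_rows(increments=[0,0,0,0,0,-0.05,0,0,0,0,0,0,0,0])

```text
time: 3.18
position: [0.4995, -0.1286, 0.0719]
tool_rot: [0.991, 0.136, 0.0, 0.0]
ft_force: [-0.6, -0.2, 4.3]
grip_width: 0.0003
grip_force: 1.8
```

Emit:
send_rows(increments=[0,0,0,0,0,-0.05,0,0,0,0,0,0,0,0])

```text
time: 3.35
position: [0.4995, -0.1286, 0.0718]
tool_rot: [0.991, 0.136, 0.0, 0.0]
ft_force: [-1.9, 0.7, 8.2]
grip_width: -0.0
grip_force: 3.8
```

That plate is hard at once, reaching 8 N with no sinking, so it's sound. On to the middle plate.

Emit:
send_rows(increments=[0,0,0,0,0,3,0,0,0,0,0,0,2.5,0,0,0,0,-0.8,3.1,0,0,0,0,0,-0.7,3.1,0,0,0,0,0,-0.7,3.0,0,0,0,0,0,0,0,-2.7,0,0,0,0,0,0,-2.3,0,0,0,0,0,0,0,0,0,0,0,0,0,0,0])

```text
time: 4.1
position: [0.4767, -0.0362, 0.0753]
tool_rot: [0.991, 0.136, -0.001, -0.001]
ft_force: [0.1, -0.5, -0.1]
grip_width: 0.0009
grip_force: 0.0
```

Emit:
send_rows(increments=[0,0,0,0,0,-0.1,0,0,0,0,0,0,-0.1,0,0,0,0,0,0,-0.1,0,0,0,0,0,0,0,0])

```text
time: 4.43
position: [0.478, -0.037, 0.0737]
tool_rot: [0.991, 0.136, 0.001, 0.0]
ft_force: [-1.1, 0.3, -0.3]
grip_width: 0.0003
grip_force: 0.0
```

Emit:
send_rows(increments=[0,0,0,0,0,-0.1,0,0,0,0,0,0,0,0])

```text
time: 4.6
position: [0.4777, -0.0367, 0.0723]
tool_rot: [0.991, 0.136, 0.0, 0.0]
ft_force: [0.9, 0.9, -0.1]
grip_width: 0.0004
grip_force: 0.0
```

Emit:
send_rows(increments=[0,0,0,0,0,-0.1,0,0,0,0,0,0,0,0])

```text
time: 4.77
position: [0.4777, -0.0368, 0.0711]
tool_rot: [0.991, 0.136, 0.0, 0.0]
ft_force: [-0.5, -1.0, 1.3]
grip_width: 0.0006
grip_force: 0.8
```

Emit:
send_rows(increments=[0,0,0,0,0,-0.1,0,0,0,0,0,0,0,0])

```text
time: 4.93
position: [0.4777, -0.0368, 0.0701]
tool_rot: [0.991, 0.136, 0.0, 0.0]
ft_force: [-0.1, -1.3, 1.9]
grip_width: 0.0005
grip_force: 1.1
```

Emit:
send_rows(increments=[0,0,0,0,0,-0.05,0,0,0,0,0,0,0,0])

```text
time: 5.1
position: [0.4777, -0.0368, 0.0696]
tool_rot: [0.991, 0.136, 0.0, 0.0]
ft_force: [-0.4, -0.7, 1.4]
grip_width: 0.0006
grip_force: 1.4
```

It sinks under 1–2 N, so the middle plate is the warped one. I'll press on until it's hard, then hold.

Emit:
send_rows(increments=[0,0,0,0,0,-0.05,0,0,0,0,0,0,-0.05,0,0,0,0,0,0,0,0])

```text
time: 5.35
position: [0.4777, -0.0368, 0.0693]
tool_rot: [0.991, 0.136, 0.0, 0.0]
ft_force: [-2.3, -2.3, 9.7]
grip_width: 0.0002
grip_force: 4.7
```

Emit:
send_rows(increments=[0,0,0,0,0,-0.05,0,0,0,0,0,0,0,0])

```text
time: 5.52
position: [0.4777, -0.0369, 0.0691]
tool_rot: [0.991, 0.136, 0.0, 0.0]
ft_force: [-2.4, -2.3, 13.1]
grip_width: 0.0004
grip_force: 6.4
```

Emit:
send_rows(increments=[0,0,0,0,0,-0.05,0,0,0,0,0,0,0,0])

```text
time: 5.68
position: [0.4777, -0.0369, 0.0691]
tool_rot: [0.991, 0.136, 0.001, 0.0]
ft_force: [-2.7, -2.4, 16.7]
grip_width: 0.0005
grip_force: 8.3
```

Emit:
send_rows(increments=[0,0,0,0,0,-0.05,0,0,0,0,0,0,0,0])

```text
time: 5.85
position: [0.4777, -0.0369, 0.0689]
tool_rot: [0.991, 0.136, 0.001, 0.001]
ft_force: [-3.7, -2.6, 20.0]
grip_width: 0.0005
grip_force: 10.2
```

It bottomed out hard. I'll ease off to about 12 N and hold for 1 s.

Emit:
send_rows(increments=[0,0,0,0,0,0.1,0,0,0,0,0,0,0,0,0,0,0,0,0,0,0,0,0,0,0,0,0,0,0,0,0,0,0,0,0,0,0,0,0,0,0,0,0,0,0,0,0,0,0,0,0,0,0,0,0,0,0,0,0,0,0,0,0,0,0,0,0,0,0,0,0,0,0,0,0,0,0,0,0,0,0,0,0,0])

```text
time: 6.85
position: [0.4777, -0.0368, 0.0692]
tool_rot: [0.991, 0.136, 0.0, 0.0]
ft_force: [-2.2, -2.6, 12.6]
grip_width: 0.0004
grip_force: 6.3
```

Emit:
send_rows(increments=[0,0,0,0,0,0.1,0,0,0,0,0,0,0.1,0,0,0,0,0,0,0.1,0,0,0,0,0,0,0.1,0,0,0,0,0,0,0.2,0,0,0,0,0,0,3,0,0,0,0.043,0,0,3.5,0.6,0,0,0,1.3,1.9,1,0.6,0,0,0,1.3,1.8,0,0.6,0,0,0,0,0,0,0.6,0,0,0,0,0,0,0.6,0,0,0,0,0,0,0.6])

```text
time: 7.85
position: [0.5023, 0.0006, 0.1484]
tool_rot: [0.988, 0.158, -0.001, -0.0]
ft_force: [0.3, -0.4, -0.8]
grip_width: 0.0329
grip_force: 0.0
```

```bash
python3 - <<'E'
from h import *
o=robot.get_obs();print(o['time'],o['position'],o['tool_rot'],o['q'])
c=snap('wrist','w1.png');print(c['fx'],c['cx'],c['cy'],c['R'],c['t'])
c=snap('top','top2.png');P=cloud(c);z=P[...,2]
E
```

```text
7.85 [0.50230325 0.0005607  0.14837934] [ 9.87505645e-01  1.57578518e-01 -1.22472650e-03 -3.33015615e-04] [-2.21529152e-01  4.89625996e-01  1.81599716e+00 -3.89230629e-04
  8.38491368e-01  1.03305141e+00]
371.64829954431775 315.80171529991657 239.59361571748852 [[ 3.11045190e-01 -9.50394901e-01 -6.49799864e-04]
 [-9.13713719e-01 -2.99228153e-01  2.74935904e-01]
 [-2.61492120e-01 -8.49237596e-02 -9.61462338e-01]] [-0.15613175  0.44931777  0.4429084 ]
```

View pics/w1.png

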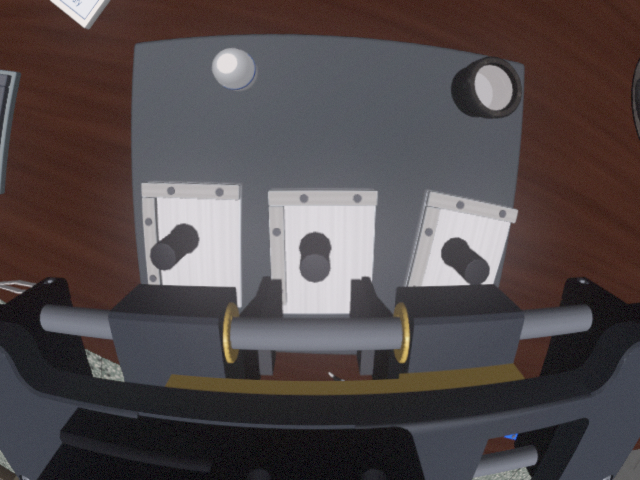

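The wrist view shows the middle knob (315,256) centred between the fingers at about (265,300) and (365,300), with the plate square to the gripper. I'll descend and grip.

Emit:
send_rows(increments=[0,0,0,0.2,0,-2,0.6,0,0,0,0,0,-2,0.6,0,0,0,0,0,-1.6,0.6,0,0,0,0,0,-0.9,0.6,0,0,0,0,0,0,0.6,0,0,0,0,0,0,0.6])

```text
time: 8.45
position: [0.505, 0.0001, 0.0836]
tool_rot: [0.988, 0.157, -0.001, -0.0]
ft_force: [0.2, 0.1, 0.6]
grip_width: 0.0521
grip_force: 0.0
```

Emit:
send_rows(increments=[0,0,0,0,0,0,0.3,0,0,0,0,0,0,0.2,0,0,0,0,0,0,0.1,0,0,0,0,0,0,0,0,0,0,0,0,0,0,0,0,0,0,0,0,0,0,0,0,0,0,0,0,0,0,0,0,0,0,0], newtons=25)

```text
time: 9.12
position: [0.5052, 0.0008, 0.0842]
tool_rot: [0.988, 0.157, -0.0, -0.0]
ft_force: [-0.2, 1.3, 2.6]
grip_width: 0.0169
grip_force: 25.0
```

Emit:
send_rows(increments=[0,0,0,0,0,0.3,0,0,0,0,0,0,0.6,0,0,0,0,0,0,1.2,0,0,0,0,0,0,2,0,0,0,0,0,0,2,0,0,0,0,0,0,2,0,0,0,0,0,0,0.9,0,0,0,0,0,0,0,0,0,0,0,0,0,0,0], newtons=30)

```text
time: 9.87
position: [0.5053, 0.0004, 0.174]
tool_rot: [0.988, 0.157, 0.0, 0.0]
ft_force: [0.6, 0.4, -3.9]
grip_width: 0.016
grip_force: 29.9
```

Emit:
send_rows(increments=[0,0,0,0,1,0,0,0,0,0,0,2,0,0,0,0,-0.038,0,3,0,0,0,0,-0.038,0,3,0,0,0,0,-0.038,0,3,0,0,0,0,-0.038,0,3,0,0,0,0,-0.038,0,3,0,0,0,0,-0.038,0,3,0,0,0,0,-0.038,0,3,0,0,0,0,-0.038,0,3,0,0,0,0,0,0,3,0,0,0,0,0,0,3,0,0,0,0,0,0,3,0,0,0,0,0,0,2,-1,0,0,0,0,0,1,-2,0,0,0,0,0,0,-2,0,0,0,0,0,0,-2,0,0,0,0,0,0,0,0,0,0,0,0,0,0,0])

```text
time: 11.45
position: [0.5031, 0.3899, 0.1012]
tool_rot: [1.0, 0.006, -0.003, 0.001]
ft_force: [-0.6, -1.6, -2.8]
grip_width: 0.0162
grip_force: 29.9
```

```bash
python3 - <<'E'
from h import *
o=robot.get_obs();print(o['time'],o['position'],o['tool_rot'],o['grip_width'],o['ft_force'])
snap('wrist','w2.png');c=snap('scene','s2.png')
snap('top','top3.png')
E
```

```text
11.45 [0.50308563 0.38994509 0.10119035] [ 0.99997577  0.00609184 -0.0030358   0.0014593 ] 0.01621222423192391 [-0.57045824 -1.56837327 -2.80383818]
```

View pics/w2.png

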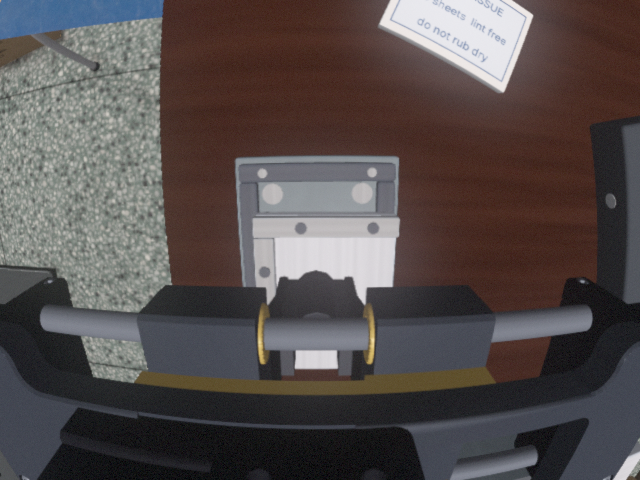

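The wrist view shows the fence's front edge from (253,218) to (400,219), and the nest's two far floor discs at (273,193) and (363,193). I'll intersect those rays with the known heights.

```bash
cat >> h.py <<'E'
def fish(c,u,v,z):
    d=np.array([u-c['cx'],v-c['cy']]);r=np.hypot(*d);th=r/c['fx']
    ray=np.array([*(d/r*np.sin(th)),np.cos(th)])@c['R']; o=-c['R'].T@c['t']
    return o+ray*(z-o[2])/ray[2]
E
python3 - <<'E'
from h import *
c=dict(np.load('pics/w2.npz'))
for n,z,p in [('fenceL',.0865,(253,218)),('fenceR',.0865,(400,219)),('discL',.010,(273,193)),('discR',.010,(363,193)),('nestL',.01,(236,158)),('nestR',.01,(399,157))]:
    print(n,(fish(c,*p,z)*1000).round(1), c['range_z'][p[1]+4,p[0]+(3 if p[0]<320 else -3)])
im=c['image'][140:290,220:420]
cv2.imwrite('pics/w2c.png',cv2.resize(im,(800,600),interpolation=cv2.INTER_CUBIC)[...,::-1])
E
```

```text
fenceL [541.4 419.5  86.5] 0.17174946
fenceR [541.8 350.3  86.5] 0.17343174
discL [541.1 418.5  10. ] 0.24718904
discR [541.8 358.3  10. ] 0.24589267
nestL [564.9 443.2  10. ] 0.23928493
nestR [566.9 334.8  10. ] 0.24086492
```

View pics/w2c.png

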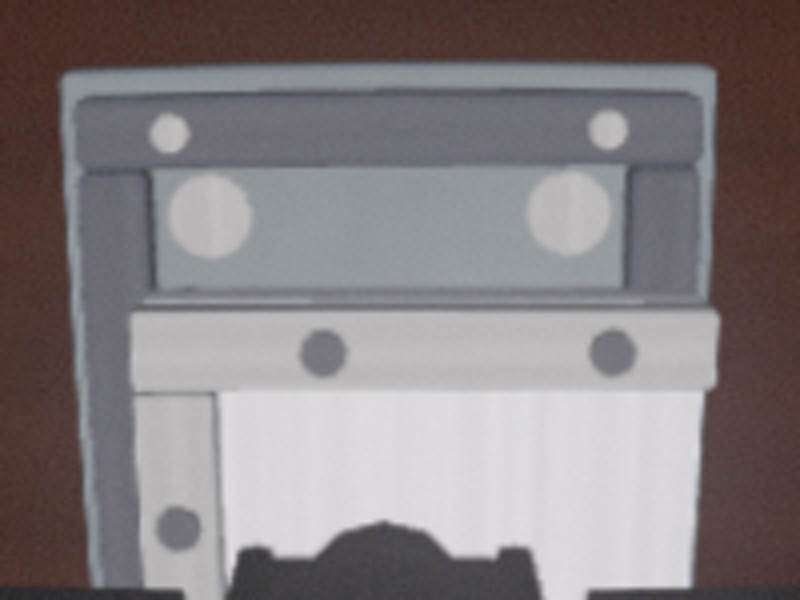

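Emit:
send_rows(increments=[0,0,0.006,0.4,0.2,-1,0,0,0,0,0,0,-1.5,0,0,0,0,0,0,-1.2,0,0,0,0,0,0,-0.4,0,0,0,0,0,0,0,0,0,0,0,0,0,0,0,0,0,0,0,0,0,0])

```text
time: 12.18
position: [0.51, 0.3927, 0.0636]
tool_rot: [1.0, 0.009, 0.001, -0.0]
ft_force: [0.2, 0.1, -3.4]
grip_width: 0.0164
grip_force: 29.9
```

```bash
python3 - <<'E'
from h import *
o=robot.get_obs();print(o['time'],o['position'],o['tool_rot'],o['ft_force'])
c=snap('wrist','w3.png')
cv2.imwrite('pics/w3c.png',cv2.resize(c['image'][130:280,220:420],(800,600),interpolation=cv2.INTER_CUBIC)[...,::-1])
E
```

```text
12.1833 [0.51002507 0.39269848 0.06356387] [ 9.99960292e-01  8.88872299e-03  5.63426862e-04 -2.95296990e-04] [ 0.19357008  0.05128413 -3.41838778]
```

View pics/w3c.png

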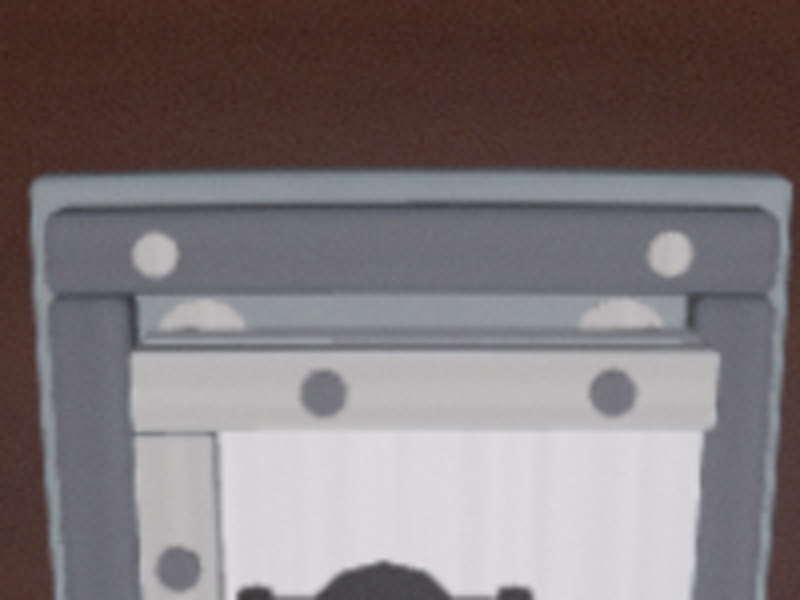

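The crop shows the fence edge from (132,350) to (718,351), the rim's inner corners at (135,295) and (690,293), and its outer corners at (46,212) and (778,212).

```bash
python3 - <<'E'
from h import *
c=dict(np.load('pics/w3.npz'))
for n,z,p in [('fenceL',.0489,(132,350)),('fenceR',.0489,(718,351)),('innerL',.019,(135,295)),('innerR',.019,(690,293)),('rimL',.019,(46,212)),('rimR',.019,(778,212)),('scL',.019,(155,255)),('scR',.019,(670,254)),('baseL',.01,(31,180)),('baseR',.01,(792,181))]:
    print(n,(fish(c,p[0]/4+220,p[1]/4+130,z)*1000).round(1))
E
```

```text
fenceL [548.5 422.6  48.9]
fenceR [549.7 353.6  48.9]
innerL [549.6 427.1  19. ]
innerR [551.3 351.   19. ]
rimL [561.1 439.4  19. ]
rimR [563.  339.2  19. ]
scL [555.1 424.3  19. ]
scR [556.6 354.1  19. ]
baseL [564.6 443.6  10. ]
baseR [566.6 334.9  10. ]
```

Plate and nest yaws match at about 1°. It needs −2.8 mm in x and +0.8 mm in y, then the descent.

Emit:
send_rows(increments=[0,0,0,-0.28,0.08,0,0,0,0,0,0,0,0,0,0,0,0,0,0,-0.4,0,0,0,0,0,0,-0.4,0,0,0,0,0,0,-0.3,0,0,0,0,0,0,-0.2,0,0,0,0,0,0,-0.2,0,0,0,0,0,0,0,0,0,0,0,0,0,0,0])

```text
time: 12.98
position: [0.5067, 0.3931, 0.0477]
tool_rot: [1.0, 0.009, -0.0, 0.0]
ft_force: [0.2, 0.3, -4.3]
grip_width: 0.0164
grip_force: 29.9
```

Emit:
send_rows(increments=[0,0,0,0,0,-0.1,0,0,0,0,0,0,-0.1,0,0,0,0,0,0,0,0])

```text
time: 13.23
position: [0.5066, 0.3932, 0.0459]
tool_rot: [1.0, 0.009, -0.0, 0.0]
ft_force: [-0.5, -0.2, -3.5]
grip_width: 0.0165
grip_force: 29.9
```

Emit:
send_rows(increments=[0,0,0,0,0,-0.05,0,0,0,0,0,0,-0.05,0,0,0,0,0,0,0,0])

```text
time: 13.48
position: [0.5068, 0.3933, 0.0451]
tool_rot: [1.0, 0.009, 0.0, -0.0]
ft_force: [0.3, 0.2, -2.8]
grip_width: 0.0165
grip_force: 29.9
```

Emit:
send_rows(increments=[0,0,0,0,0,-0.05,0,0,0,0,0,0,0,0])

```text
time: 13.65
position: [0.5069, 0.3933, 0.0447]
tool_rot: [1.0, 0.009, 0.0, -0.0]
ft_force: [0.4, -0.0, -1.5]
grip_width: 0.0166
grip_force: 29.9
```

Emit:
send_rows(increments=[0,0,0,0,0,-0.05,0,0,0,0,0,0,0,0])

```text
time: 13.82
position: [0.5071, 0.3934, 0.0444]
tool_rot: [1.0, 0.009, 0.0, -0.0]
ft_force: [0.5, 0.6, -0.8]
grip_width: 0.0163
grip_force: 30.0
```

Emit:
send_rows(increments=[0,0,0,0,0,-0.05,0,0,0,0,0,0,0,0])

```text
time: 13.98
position: [0.5071, 0.3936, 0.0442]
tool_rot: [1.0, 0.009, 0.001, -0.0]
ft_force: [-0.3, 0.5, 2.2]
grip_width: 0.0166
grip_force: 30.0
```

Emit:
send_rows(increments=[0,0,0,0,0,-0.03,0,0,0,0,0,0,0,0])

```text
time: 14.15
position: [0.5071, 0.3936, 0.0441]
tool_rot: [1.0, 0.009, 0.001, -0.0]
ft_force: [-0.6, 0.3, 5.4]
grip_width: 0.0166
grip_force: 30.0
```

Emit:
send_rows(increments=[0,0,0,0,0,0,0,0,0,0,0,0,0,0,0,0,0,0,0,0,0], newtons=4)

```text
time: 14.4
position: [0.5072, 0.3936, 0.0441]
tool_rot: [1.0, 0.009, 0.001, -0.0]
ft_force: [-0.7, 0.5, 6.1]
grip_width: 0.0168
grip_force: 4.0
```

Now release, opening slowly, then go up and aside so the top camera can see.

Emit:
send_rows(increments=[0,0,0,0,0,0,0.2,0,0,0,0,0,0,0.28,0,0,0,0,0,0,0.4,0,0,0,0,0,0,0.45,0,0,0,0,0,0,0.45,0,0,0,0,0,0,0.45,0,0,0,0,0,1,0.45,0,0,0,0,0,2,0.45,0,0,0,0,0,3,0.45,0,0,0,0,0,4,0.45,0,0,0,0,0,4,0.45,0,0,0,0,0,3,0.45,0,0,0,0,0,0,0.45,0,0,0,0,0,0,0.45])

```text
time: 15.57
position: [0.508, 0.3939, 0.2167]
tool_rot: [1.0, 0.009, 0.003, -0.001]
ft_force: [-0.2, 0.7, -0.9]
grip_width: 0.0391
grip_force: 0.0
```

Emit:
send_rows(increments=[0,0,0,0,-3,0,0.45,0,0,0,0,-3,0,0.45,0,0,0,0,-3,0,0.45,0,0,0,0,-4,0,0.45,0,0,0,0,-4,0,0.45,0,0,0,0,-4,0,0.45,0,0,0,0,-4,0,0.45,0,0,0,0,-4,0,0.45,0,0,0,0,-4,0,0.45,0,0,0,0,-4,0,0.45,0,0,0,0,-4,0,0.45,0,0,0,0,-4,0,0.45,0,0,0,0,-4,0,0.45,0,0,0,0,-4,0,0.45,0,0,0,0,-4,0,0.45,0,0,0,0,-4,0,0.45,0,0,0,0,-4,0,0.45,0,0,0,0,-3,0,0.45,0,0,0,0,0,0,0.45,0,0,0,0,0,0,0.45])

```text
time: 17.23
position: [0.5054, -0.2877, 0.2114]
tool_rot: [1.0, 0.007, -0.001, -0.001]
ft_force: [0.2, 0.7, 1.2]
grip_width: 0.0392
grip_force: 0.0
```

```bash
python3 - <<'E'
from h import *
c=snap('top','top4.png');P=cloud(c);z=P[...,2]
m=((z>.0205)&(z<.027)).astype(np.uint8);w=np.zeros_like(m);w[225:290,155:215]=1;m*=w
n,l,s,_=cv2.connectedComponentsWithStats(m);i=1+s[1:,4].argmax();q=P[l==i]
A=np.c_[q[:,:2]-q[:,:2].mean(0),np.ones(len(q))]
print(s[i],cv2.minAreaRect((q[:,:2]*1000).astype(np.float32)))
m=((z>.018)&(z<.035))*w; v,u=np.nonzero(m)
q=P[(m>0)]; cen=np.array([.5007,.3870]); k=(abs(q[:,0]-.495)<.033)&(abs(q[:,1]-.382)<.026)&(np.hypot(q[:,0]-.5065,q[:,1]-.392)>.016);q=q[k]
A=np.c_[q[:,:2]-cen,np.ones(len(q))];r=np.linalg.lstsq(A,q[:,2],rcond=None)[0];print('tilt',r,len(q))
m=((z>.058)&(z<.071)).astype(np.uint8);m[:, :260]=0;m[:,415:]=0;m[:170]=0;m[310:]=0
n,l,s,_=cv2.connectedComponentsWithStats(m)
for i in range(1,n):
  if s[i,4]>200: print(s[i],cv2.minAreaRect((P[l==i][:,:2]*1000).astype(np.float32)))
im=c['image'][...,::-1];cv2.imwrite('pics/crop4.png',cv2.resize(im[170:310,150:410],(800,431),interpolation=cv2.INTER_CUBIC))
E
```

```text
[168 239  29  35 620] ((498.0566101074219, 385.45458984375), (69.86331176757812, 85.07937622070312), 89.0023193359375)
tilt [ 0.00053121 -0.00907027  0.02302538] 422
[360 218  35  42 955] ((525.9238891601562, -100.01305389404297), (89.83499908447266, 70.253662109375), 9.165254592895508)
[284 239  38  44 962] ((477.28887939453125, 82.96092224121094), (90.16752624511719, 71.37908172607422), 14.790495872497559)
```

View pics/crop4.png

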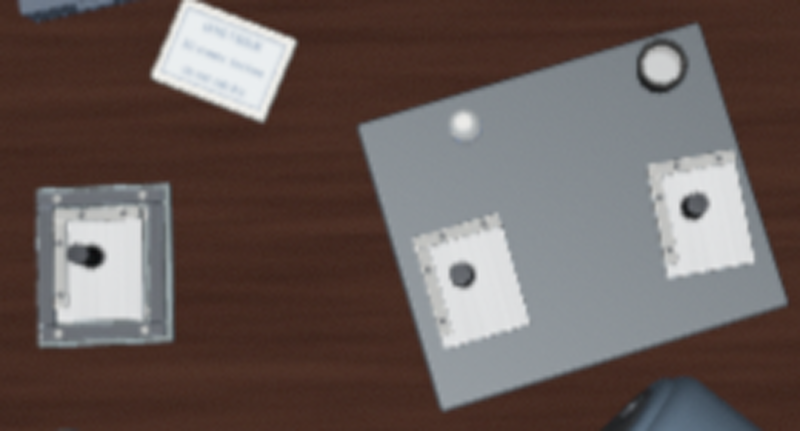

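The final view shows the plate sitting level inside the nest's rim: top face at 23 mm, measured tilt under 0.01 rad. The sound plates, objective and loupe haven't moved.

```bash
python3 -c "
from rig import robot
print(robot.hand_in())"
```

```text
the job is handed in; nothing more can be done
None
```

The middle plate was the warped one: I held its free corner down for about 1 s, then seated it level in the nest on the rest, left the sound plates, objective and loupe in place, and handed the job in at about 17 s. The left-hand plate was never pressed; I took it as sound once the middle one rocked.

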